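# Lock the drive wheels with push nuts

## Task

Lock both white toothed wheels of the little geared drive on their plain steel shafts: press the larger push nut straight down the thick shaft and the smaller one down the thin shaft, flange downwards, in either order, until each nut has pushed its wheel fully down on its seat and grips there by itself. Do not shift or tip the cups, beaker and glass that stand about the bench.

Things in the scene. Friction and masses are not known exactly. Their poses are not given: they have to be found in the camera images.
- drive: Fixed drive on the bench: aluminium base plate 156 x 110 mm, top 14 mm above the bench, with two upright plain steel shafts 64 mm apart, each carrying a white toothed wheel. Origin on the bench, between the shafts; x runs from the thick shaft (at x = -30 mm) to the thin one (at x = +34 mm). A black terminal box, 28 mm high, stands at x 29 to 59, y 31 to 49 mm. Nothing on it is higher than the shafts (68 mm); may be turned any way.
- thick_shaft_top (a point): Centre of the top of the 14 mm thick shaft, 68 mm above the bench; the last 12 mm taper to 8.4 mm.
- thin_shaft_top (a point): Centre of the top of the 8 mm thin shaft, 68 mm above the bench; the last 12 mm taper to 2.4 mm.
- thick_shaft_home (a point): Point on the thick shaft's axis, 46 mm above the bench: where the centre of the larger nut is when it is fully home.
- thin_shaft_home (a point): Point on the thin shaft's axis, 46 mm above the bench: where the centre of the smaller nut is when it is fully home.
- wheel_large (a joint): How far the large wheel (84 mm across, hub 38 mm across) on the thick shaft is pressed down, in m: 0 = lifted by the spring under it (hub top 42 mm above the bench), 0.006 = down on its seat (hub top 36 mm). The spring pushes up with 1.5 to 3 N and lifts the wheel again unless the nut holds it.
- wheel_small (a joint): The same for the small wheel (48 mm across, hub 28 mm across) on the thin shaft; same heights and spring.
- push_nut_large_c (a point): Larger steel push nut: round flange 40 mm across and 5 mm thick at the bottom, sleeve 29 mm across above it, 20 mm high in all, bore 17.6 mm right through. The shaft enters from below; four sprung teeth in the bore, 13 mm above the underside, bite it: once on the shaft it takes 6 to 10 N to move (plus the spring under the wheel), and stays where it is left. Stands flange down at the start. The point is its centre, 10 mm above its underside; z is its axis.
- push_nut_small_c (a point): Smaller steel push nut: round flange 30 mm across and 5 mm thick at the bottom, sleeve 21 mm across above it, 20 mm high in all, bore 11.6 mm right through. The shaft enters from below; four sprung teeth in the bore, 13 mm above the underside, bite it: once on the shaft it takes 6 to 10 N to move (plus the spring under the wheel), and stays where it is left. Stands flange down at the start. The point is its centre, 10 mm above its underside; z is its axis.
- sample_cup_908: Bystander: white sample cup with a lid, round, 56 mm across, 38 high; origin at the centre of its underside. Leave it alone.
- beaker_100: Bystander: small empty glass beaker, 54 mm across, 68 high; origin at the centre of its underside. Leave it alone.
- sample_cup_417: Bystander: white open sample cup, round, 52 mm across, 36 high; origin at the centre of its underside. Leave it alone.
- jar_low: Bystander: low open glass of dark jam, 80 mm across, 52 high; origin at the centre of its underside. Leave it alone.
- sample_cup_263: Bystander: white sample cup with a lid, round, 56 mm across, 38 high, behind the drive; origin at the centre of its underside. Leave it alone.
Mind the look-alikes: they are no part of the job. Leave any orange or yellow look-alike of the part that bears push_nut_large_c alone.

How it is judged:
By the outcome, as a careful person would: the job done as asked, in the order asked, and still so for the second after the job is handed in, with the robot touching nothing.
It also fails if it takes over 56 s, if anything falls off the work surface, if the arm or the gripper's body presses on something with over 40 N, if the wrist force passes 120 N, or if a joint passes its speed limit or range.

## Robot

A 6-joint arm with a two-finger parallel gripper is mounted at the origin on a cart in front of the work surface, level with it; the furniture and walls round the work are solid. World frame = base frame: x ahead of the robot, y to its left, z up, the work surface at z = 0. Lengths are in m, angles in rad, forces in N, time in s.
With the tool pointing down it reaches from about 0.35 to 0.85 m from the base axis. Payload 8.1 kg.
Tool frame: the origin (TCP) lies at the centre of the arm's flange, where the gripper is bolted on; the fingertips stand 186 mm ahead of it and the grasp point (between the pads) lies 167 mm ahead of it; z points along the fingers, y is the line along which they close (so a half turn about z gives the same grasp; the last joint's range is limited). The gripper opens to 93 mm and grips with 3 to 60 N. Pads are 15 mm wide; open, the fingers measure 128 mm over their backs; the gripper's body (75 mm by 188 mm) begins 65 mm behind the grasp point.
Start: joints at [-1.249, 0.13, 1.488, -0, 1.523, -0.085], TCP at [0.237, -0.551, 0.405] pointing down, gripper open.
Joint ranges: [-2.96, 2.96], [-0.89, 2.26], [0.02, 2.5], [-1.34, 4.48], [0, 2.73], [-2.66, 2.66]. Speed limits (rad/s): [2.39, 2.39, 2.79, 3.14, 3.14, 3.14].

## Interface

Orientations are given as a rotation vector (axis times angle).
In Python, from plant import robot gives the robot as it stands.
- The arm moves only by the tool apply_moves, never from a script. Its argument "series" is a list of rows, each a list of 2 entries, a list of its own where there are three numbers: the shift along the tool's x, y, z in mm, then the turn, a rotation vector about the tool's x, y, z in rad. A call has 1 to 12 rows; each row shifts and turns the commanded pose from where the row before left it, along the tool's axes as they then stand; what a row does not reach is not made up. A row lasts 1/12 s, in which the tool goes at most 41.7 mm and 7.16 degrees, less where a joint would pass 70% of its speed; a pose out of reach is approached as far as the arm can. A call is refused whole if a number of a shift passes 41.7 or a number of a turn 0.125, either way. A call with a gripper value outside its range is refused whole. "claw" is the opening, from 0 (shut) to 1 (fully open), set as the call begins (left out, the last holds). The fingers move at their own pace and stop on an object; "newtons" is the grip in N (left out, the last holds). Time passes only in rows, so rows that do not move let the fingers close. It gives the time, the measured TCP pose, the force, the opening and the grip force at its end, in the units of the state.
- robot.read_state(): the state, without advancing time (a new reading comes with each control period).
- robot.read_camera(name): name is "scene" or "top" or "wrist"; returns (picture, depth): 480x640x3 uint8, blue, green, red; 480x640 float32, m along the optical axis (not along the pixel's ray), 0 where there is no reading.
- robot.calibration(name): a dict with "fx", "fy", "cx", "cy" (pixels), "D" ([k1, k2, p1, p2, k3] as OpenCV has them; the pictures are not rectified), "extrinsics" (4x4, takes a point from world to camera coordinates). Camera axes: x right, y down, z forward; pixel columns grow to the right and rows downward; lengths in m; the calibration is good to about 2 mm. A picture is of the moment at which its call begins: read the wrist's pose just before it. calibration takes no time and is no camera call; for the wrist camera it gives the pose at the moment of the call.
- robot.close_job(): hands the job in; it is judged then, once.
The state is a dict: "t": time; "q": joint angles; "dq": joint speeds; "joint_torque": joint torques, N m; "tool_pos": TCP position; "orientation": TCP orientation; "force": force on the tool from outside, world axes, zero at the start; "wrist_torque": the same for the moment, N m; "opening": finger opening in m; "gripper_force": force on a finger pad.
Only numpy, scipy, OpenCV 4.12 (cv2) and the standard library are available. Lean on these libraries where they do the work, as an engineer would, in place of code of your own. Each camera call takes 0.05 s, during which the arm holds its last target. There are 200 camera calls.

## Working session

There is one attempt and no reset: what is moved stays moved. The work goes in short steps, Python scripts to look and compute and a tool call to move; the robot and the scene stay as the last step left them, time stands still between calls to the robot, and variables do not carry over. Pictures are saved under pics/ and viewed, at most 10 in all, crops included, and the job is handed in when it is done.

Besides the shell and the picture viewer there is one more tool, called after ">>>" in YAML: its name, and indented under it one key for each argument. apply_moves: Moves the arm, as the interface text tells. Its arguments: {"type":"object","properties":{"series":{"type":"array"},"claw":{"type":"number"},"newtons":{"type":"number"}},"required":["series"]}

```bash
mkdir -p pics; ls
python3 - <<'E'
from plant import robot
import cv2,numpy as np
s=robot.read_state();print(s)
for n in("top","scene"):
    p,d=robot.read_camera(n);cv2.imwrite(f"pics/{n}0.png",p);np.save(n+"_d.npy",d);np.save(n+"_p.npy",p)
    c=robot.calibration(n);print(c)
E
```

```text
pics
{'t': 0.0, 'q': array([-1.24938715e+00,  1.31120012e-01,  1.48925218e+00,  2.40756080e-05,
        1.52299227e+00, -8.53879701e-02]), 'dq': array([-0.00180845,  0.00045846,  0.00030297, -0.00141517, -0.00064536,
       -0.00037689]), 'joint_torque': array([ 2.24510381e-04, -5.59831023e+01, -4.91763604e+01,  7.67849805e-02,
        3.51759593e-02, -1.73142753e-04]), 'tool_pos': array([ 0.2373623 , -0.55080884,  0.40372662]), 'orientation': array([-3.07510538e+00, -6.34240806e-01,  2.90004831e-04]), 'force': array([ 0.02234465,  0.26363162, -0.72373312]), 'wrist_torque': array([0.05204215, 0.03901188, 0.02024166]), 'gripper_force': 0.0, 'opening': 0.09291319079688001}
{'fx': 483.0276070020662, 'fy': 483.0276070020662, 'cx': 320.94265954466147, 'cy': 239.63290427948994, 'D': array([-0.07678227,  0.        ,  0.        ,  0.        ,  0.        ]), 'extrinsics': array([[ 0.01561154, -0.99986931,  0.00420059,  0.00164246],
       [-0.99520634, -0.0159441 , -0.09648901,  0.56487623],
       [ 0.09654338, -0.00267411, -0.99532519,  1.13004912],
       [ 0.        ,  0.        ,  0.        ,  1.        ]])}
{'fx': 513.9106254245094, 'fy': 513.9106254245094, 'cx': 315.0637635717217, 'cy': 238.84669283809384, 'D': array([-0.05208535,  0.        ,  0.        ,  0.        ,  0.        ]), 'extrinsics': array([[-0.71752392, -0.69652763, -0.00294674,  0.41157946],
       [-0.37734265,  0.39226638, -0.8388919 ,  0.25475619],
       [ 0.5854673 , -0.60081307, -0.54429009,  1.1165372 ],
       [ 0.        ,  0.        ,  0.        ,  1.        ]])}
```

View pics/top0.png

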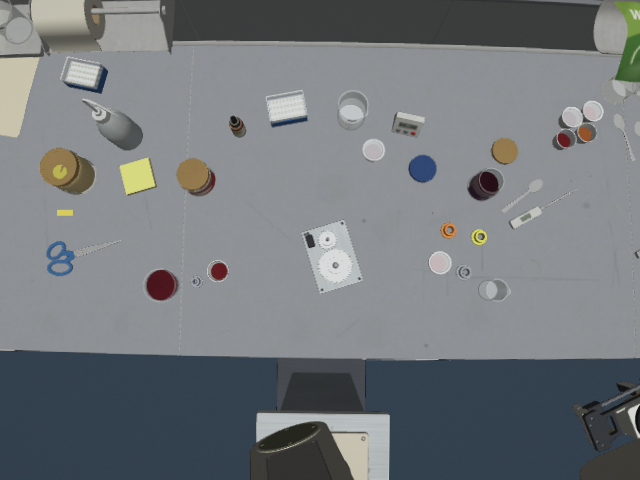

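View pics/scene0.png

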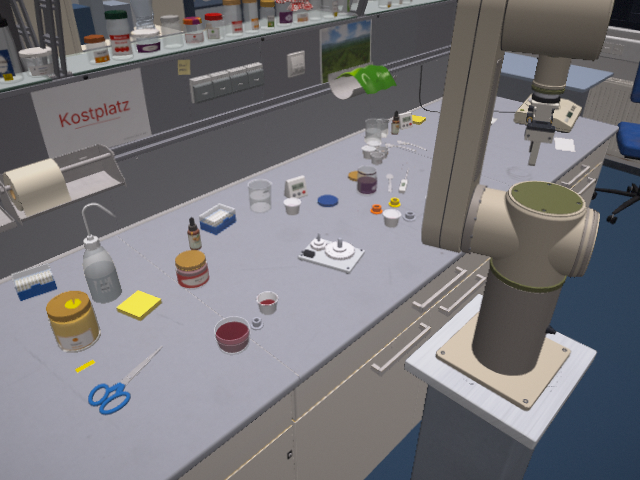

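Top view: larger nut at (464,271), between a lidded cup (440,263) and the beaker (494,290). Smaller nut at (196,281), between the jam glass (161,285) and an open cup (218,271). Drive wheels at (335,265) and (327,240), terminal box at (310,241).

```bash
cat > h.py <<'E'
import numpy as np,cv2
from plant import robot
from scipy.spatial.transform import Rotation as R
def ray(c,uv):
    K=np.array([[c['fx'],0,c['cx']],[0,c['fy'],c['cy']],[0,0,1]])
    n=cv2.undistortPoints(np.array([[uv]],float),K,c['D'])[0,0]
    E=c['extrinsics'];d=E[:3,:3].T@np.r_[n,1];o=-E[:3,:3].T@E[:3,3]
    return o,d
def at_z(c,uv,z):
    o,d=ray(c,uv);return o+d*(z-o[2])/d[2]
def proj(c,P):
    K=np.array([[c['fx'],0,c['cx']],[0,c['fy'],c['cy']],[0,0,1]]);E=c['extrinsics']
    return cv2.projectPoints(np.atleast_2d(np.array(P,float)),cv2.Rodrigues(E[:3,:3])[0],E[:3,3],K,c['D'])[0][:,0]
def pts(c,d,r0,r1,c0,c1):
    out=[]
    v,u=np.mgrid[r0:r1,c0:c1];v=v.ravel();u=u.ravel();z=d[v,u];m=z>0;u,v,z=u[m],v[m],z[m]
    K=np.array([[c['fx'],0,c['cx']],[0,c['fy'],c['cy']],[0,0,1]])
    n=cv2.undistortPoints(np.stack([u,v],1).astype(float)[:,None],K,c['D'])[:,0]
    P=np.c_[n,np.ones(len(n))]*z[:,None];E=c['extrinsics']
    return (P-E[:3,3])@E[:3,:3],u,v
E
python3 - <<'E'
from h import *
c=robot.calibration("top")
for n,uv,z in [("L",(464,271),.02),("S",(196.5,281.5),.02),("cupL",(440,262),.038),("beaker",(494,290),.034),("cup417",(218,271),.036),("jam",(161,285),.052),("thick",(335.5,265),.05),("thin",(327,240),.05),("cup263",(374,149),.038)]:
    print(n,at_z(c,uv,z).round(4))
d=np.load("top_d.npy");p=np.load("top_p.npy")
for n,(r0,r1,c0,c1) in dict(L=(262,281,455,474),S=(274,289,189,204)).items():
    P,u,v=pts(c,d,r0,r1,c0,c1)
    m=(P[:,2]>.012)
    print(n,P[:,2].max(),m.sum(),np.median(P[:,2]),P[m].mean(0))
big=np.hstack([cv2.resize(p[250:310,425:515],None,fx=4,fy=4,interpolation=2),cv2.resize(p[255:315,145:235],None,fx=4,fy=4,interpolation=2)])
big2=cv2.resize(p[210:305,290:380],None,fx=4,fy=4,interpolation=2)
o=np.zeros((600,720,3),np.uint8);o[:240]=big;o[240:600,:360]=big2[:360];cv2.imwrite("pics/crop.png",o)
E
```

```text
L [ 0.4949 -0.3363  0.02  ]
S [0.4597 0.3079 0.02  ]
cupL [ 0.5149 -0.2732  0.038 ]
beaker [ 0.4499 -0.4045  0.034 ]
cup417 [0.4853 0.2534 0.036 ]
jam [0.4497 0.3835 0.052 ]
thick [ 0.5035 -0.0243  0.05  ]
thin [ 0.5619 -0.0036  0.05  ]
cup263 [ 0.7869 -0.1148  0.038 ]
L 0.02427037310791365 84 0.0027361076209552284 [ 0.49305702 -0.33944181  0.019225  ]
S 0.02479592178423162 56 0.0029798254877125624 [0.46033011 0.31206766 0.01865635]
```

View pics/crop.png

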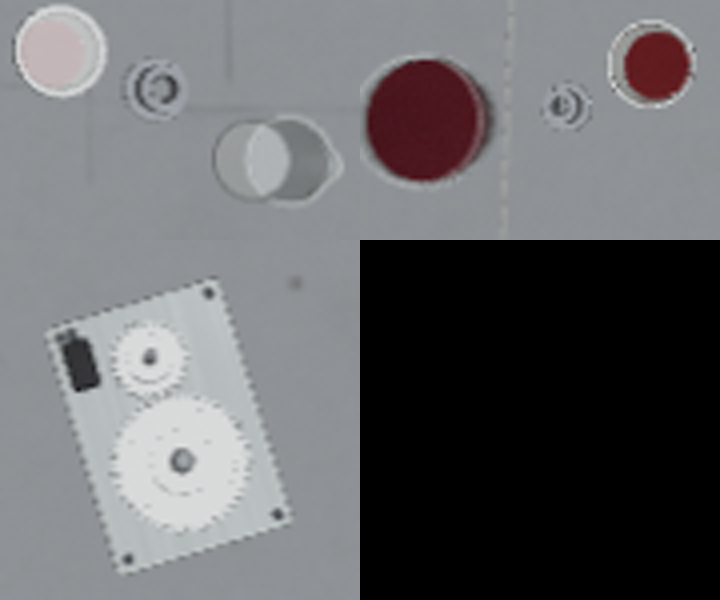

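The crop confirms both nuts as grey rings standing flange down, their neighbours, and the drive turned about 20°.

```bash
cat >> h.py <<'E'
def plan(pos,ydeg,n,s=None,eps=None):
    "n equal rows from the measured pose to pos with the tool down and tool y at angle ydeg (mod 180)"
    s=s or robot.read_state();A=R.from_rotvec(s['orientation']);best=None
    for a in (ydeg,ydeg+180):
        ps=np.radians(a)+np.pi/2
        B=R.from_matrix(np.array([[np.cos(ps),np.sin(ps),0],[np.sin(ps),-np.cos(ps),0],[0,0,-1]]))
        w=(A.inv()*B).as_rotvec()
        if best is None or np.linalg.norm(w)<np.linalg.norm(best):best=w
    w=best/n
    M=sum(R.from_rotvec(k*w).as_matrix() for k in range(n))
    v=np.linalg.solve(M,A.as_matrix().T@(np.array(pos)-s['tool_pos']))
    print("t",round(s['t'],2),"pos",s['tool_pos'].round(4),"row:",(v*1000).round(2).tolist(),w.round(4).tolist(),"x",n)
E
python3 - <<'E'
from h import *
plan((.494,-.337,.33),-25,12)
E
```

```text
t 0.1 pos [ 0.2374 -0.5508  0.4038] row: [28.43, 1.31, 6.15] [-0.0001, -0.0001, -0.0606] x 12
```

>>> apply_moves:
  series:
    - [[28.4, 1.3, 6.1], [0, 0, -0.0606]]
    - [[28.4, 1.3, 6.1], [0, 0, -0.0606]]
    - [[28.4, 1.3, 6.1], [0, 0, -0.0606]]
    - [[28.4, 1.3, 6.1], [0, 0, -0.0606]]
    - [[28.4, 1.3, 6.1], [0, 0, -0.0606]]
    - [[28.4, 1.3, 6.1], [0, 0, -0.0606]]
    - [[28.4, 1.3, 6.1], [0, 0, -0.0606]]
    - [[28.4, 1.3, 6.1], [0, 0, -0.0606]]
    - [[28.4, 1.3, 6.1], [0, 0, -0.0606]]
    - [[28.4, 1.3, 6.1], [0, 0, -0.0606]]
    - [[28.4, 1.3, 6.1], [0, 0, -0.0606]]
    - [[28.4, 1.3, 6.1], [0, 0, -0.0606]]
  claw: 1.0
  newtons: 50

```text
t: 1.1
tool_pos: [0.4946, -0.3362, 0.3307]
orientation: [-2.647, -1.691, 0.0]
force: [0.1, -1.3, -0.4]
opening: 0.0931
gripper_force: 0.0
```

>>> apply_moves:
  series:
    - [[0, 0, 0], [0, 0, 0]]
    - [[0, 0, 0], [0, 0, 0]]

```text
t: 1.27
tool_pos: [0.4944, -0.336, 0.3305]
orientation: [-2.646, -1.689, 0.001]
force: [0.7, -0.4, -0.8]
opening: 0.0932
gripper_force: 0.0
```

```bash
cat >> h.py <<'E'
def wrist(name):
    s=robot.read_state();c=robot.calibration("wrist");p,d=robot.read_camera("wrist")
    cv2.imwrite(f"pics/{name}.png",p);np.savez(name,p=p,d=d);return s,c,p,d
E
python3 - <<'E'
from h import *
s,c,p,d=wrist("w1");print(s['tool_pos'],s['orientation'])
E=c['extrinsics'];print(-E[:3,:3].T@E[:3,3],E[:3,:3].round(2),c['fx'])
print(proj(c,[(.494,-.337,.02)]))
E
```

```text
[ 0.49436852 -0.33601778  0.33052055] [-2.64649758e+00 -1.68944733e+00  1.05784165e-03]
[ 0.52706761 -0.26733544  0.30997689] [[ 0.91 -0.42 -0.  ]
 [-0.4  -0.87  0.28]
 [-0.12 -0.25 -0.96]] 431.2860644613179
[[334.5589735  229.41746352]]
```

View pics/w1.png

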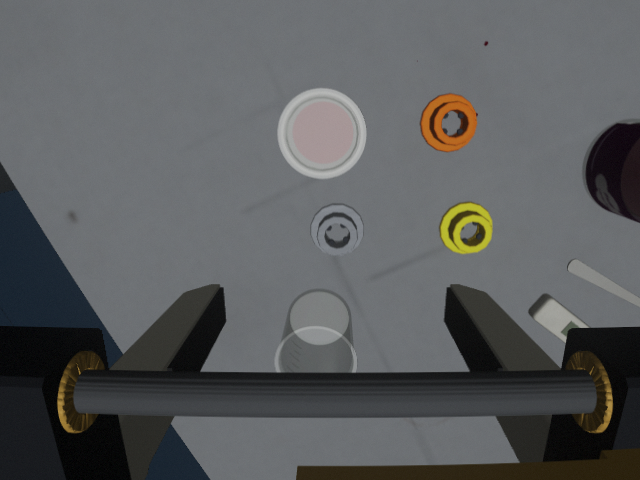

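Wrist view: larger nut's flange spans about x 311–364, y 204–256 px; cup above it, beaker below it, fingers clear at either side.

Run:
```python
from h import *
c=robot.calibration("wrist");z=np.load("w1.npz");d=z['d']
print("flange",at_z(c,(337.5,230),.004))
P,u,v=pts(c,d,195,265,300,375)
for lo,hi in((.003,.009),(.016,.026)):
    m=(P[:,2]>lo)&(P[:,2]<hi);q=P[m]
    print(lo,m.sum(),q.mean(0),q.min(0),q.max(0),cv2.minEnclosingCircle((q[:,:2]*1000).astype(np.float32)), np.median(q[:,2]))
s=robot.read_state();A=R.from_rotvec(s['orientation']).as_matrix()
print("grasp px",proj(c,[s['tool_pos']+A[:,2]*.167,s['tool_pos']+A[:,2]*.186]))
b=P[P[:,2]<.003];print("bench",np.median(P[:,2][(u<308)|(u>368)]))
```

```text
flange [ 0.49364097 -0.34369959  0.004     ]
0.003 852 [ 0.49577047 -0.33792752  0.00497462] [ 0.47393508 -0.36201474  0.00300801] [ 0.51292007 -0.32323094  0.00884403] ((493.5166320800781, -342.6166076660156), 19.763628005981445) 0.004955404258905564
0.016 836 [ 0.49366222 -0.34217667  0.01953532] [ 0.47880293 -0.35688454  0.01605546] [ 0.50769939 -0.32851364  0.02173305] ((493.30255126953125, -342.8468017578125), 14.56864070892334) 0.019677230120267536
grasp px [[332.62850509 324.63519694]
 [332.8333812  303.37797562]]
bench 5.3841212865323575e-05
```

Run:
```python
from h import *
plan((.4934,-.3427,.193),-25,8)
```

```text
t 1.32 pos [ 0.4939 -0.3371  0.3311] row: [-0.66, 0.24, 17.26] [-0.0001, 0.0, 0.0] x 8
```

>>> apply_moves:
  series:
    - [[-0.6, 0.2, 17], [0, 0, 0]]
    - [[-0.6, 0.2, 17], [0, 0, 0]]
    - [[-0.6, 0.2, 17], [0, 0, 0]]
    - [[-0.6, 0.2, 17], [0, 0, 0]]
    - [[-0.6, 0.2, 17], [0, 0, 0]]
    - [[-0.6, 0.2, 17], [0, 0, 0]]
    - [[-0.6, 0.2, 17], [0, 0, 0]]
    - [[-0.6, 0.2, 17], [0, 0, 0]]
    - [[0, 0, 0], [0, 0, 0]]
    - [[0, 0, 0], [0, 0, 0]]

```text
t: 2.15
tool_pos: [0.4923, -0.3433, 0.1948]
orientation: [-2.65, -1.684, 0.001]
force: [1.3, -0.1, 0.5]
opening: 0.0929
gripper_force: 0.0
```

Run:
```python
from h import *
s,c,p,d=wrist("w2")
plan((.4934,-.3427,.193),-25,2)
P,u,v=pts(c,d,0,480,0,640)
m=(P[:,2]>.016)&(P[:,2]<.023)&(np.hypot(P[:,0]-.4934,P[:,1]+.3427)<.022)
q=P[m];print(m.sum(),cv2.minEnclosingCircle((q[:,:2]*1000).astype(np.float32)),u[m].min(),u[m].max(),v[m].min(),v[m].max())
cv2.imwrite("pics/w2.png",p)
```

```text
t 2.2 pos [ 0.4929 -0.3435  0.1961] row: [0.46, 0.04, 1.56] [0.0, 0.0001, -0.0011] x 2
2554 ((493.53900146484375, -341.163330078125), 14.61868667602539) 299 370 272 341
```

View pics/w2.png

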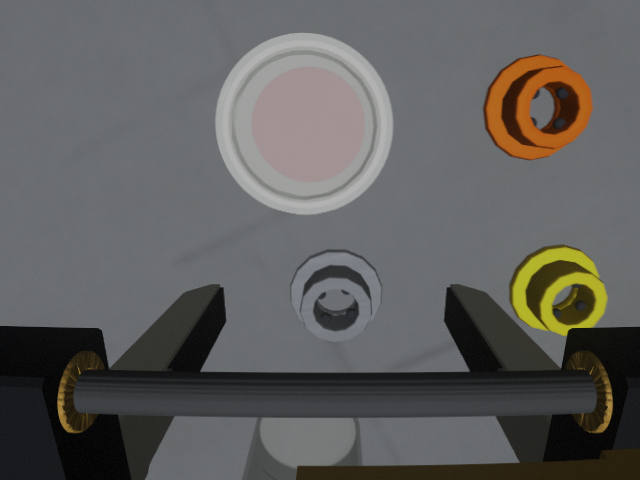

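The nut stands centred between the open fingers (sleeve top about (335,306) px). Down 3 mm and grip.

>>> apply_moves:
  series:
    - [[1, 0, 1.5], [0, 0, 0]]
    - [[0, 0, 1.5], [0, 0, 0]]
    - [[0, 0, 0], [0, 0, 0]]

```text
t: 2.45
tool_pos: [0.494, -0.3419, 0.1935]
orientation: [2.649, 1.687, 0.001]
force: [-1.1, -0.1, 0.4]
opening: 0.0931
gripper_force: 0.0
```

>>> apply_moves:
  series:
    - [[0, 0, 0], [0, 0, 0]]
    - [[0, 0, 0], [0, 0, 0]]
    - [[0, 0, 0], [0, 0, 0]]
    - [[0, 0, 0], [0, 0, 0]]
    - [[0, 0, 0], [0, 0, 0]]
    - [[0, 0, 0], [0, 0, 0]]
    - [[0, 0, 0], [0, 0, 0]]
    - [[0, 0, 0], [0, 0, 0]]
  claw: 0.2
  newtons: 50

```text
t: 3.12
tool_pos: [0.4937, -0.3416, 0.1925]
orientation: [-2.65, -1.687, 0.0]
force: [-1.0, -0.4, 0.3]
opening: 0.044
gripper_force: 0.0
```

>>> apply_moves:
  series:
    - [[0, 0, 0], [0, 0, 0]]
    - [[0, 0, 0], [0, 0, 0]]
    - [[0, 0, 0], [0, 0, 0]]
    - [[0, 0, 0], [0, 0, 0]]
    - [[0, 0, 0], [0, 0, 0]]
    - [[0, 0, 0], [0, 0, 0]]
  claw: 0.2

```text
t: 3.62
tool_pos: [0.4937, -0.3416, 0.1925]
orientation: [-2.65, -1.687, 0.0]
force: [-0.5, -0.6, -0.3]
opening: 0.0274
gripper_force: 50.0
```

Run:
```python
from h import *
s=robot.read_state();print(s['opening'],s['gripper_force'])
plan((.494,-.342,.33),-25,5)
```

```text
0.0273769729684169 49.99965576454997
t 3.62 pos [ 0.4937 -0.3416  0.1925] row: [-0.05, 0.08, -27.5] [-0.0, -0.0, -0.0001] x 5
```

>>> apply_moves:
  series:
    - [[0, 0, -20], [0, 0, 0]]
    - [[0, 0, -30], [0, 0, 0]]
    - [[0, 0, -30], [0, 0, 0]]
    - [[0, 0, -30], [0, 0, 0]]
    - [[0, 0, -25], [0, 0, 0]]
    - [[0, 0, 0], [0, 0, 0]]

```text
t: 4.12
tool_pos: [0.4952, -0.3428, 0.3347]
orientation: [2.642, 1.682, 0.005]
force: [0.6, -0.9, 0.7]
opening: 0.0276
gripper_force: 50.0
```

Run:
```python
from h import *
c=robot.calibration("top")
a,b=[at_z(c,uv,.068) for uv in((335.5,265),(327.3,239.3))];print(a,b,np.linalg.norm(a-b),np.degrees(np.arctan2(*(b-a)[1::-1])))
plan((.502,-.024,.33),-70.5,12)
```

```text
[ 0.50274218 -0.02371784  0.068     ] [ 0.56184158 -0.00399773  0.068     ] 0.0623026674627296 18.4526610059008
t 4.12 pos [ 0.4952 -0.3428  0.3347] row: [19.41, -19.17, 0.27] [0.0008, -0.0001, 0.0661] x 12
```

>>> apply_moves:
  series:
    - [[19.4, -19.2, 0.2], [0, 0, 0.066]]
    - [[19.4, -19.2, 0.2], [0, 0, 0.066]]
    - [[19.4, -19.2, 0.2], [0, 0, 0.066]]
    - [[19.4, -19.2, 0.2], [0, 0, 0.066]]
    - [[19.4, -19.2, 0.2], [0, 0, 0.066]]
    - [[19.4, -19.2, 0.2], [0, 0, 0.066]]
    - [[19.4, -19.2, 0.2], [0, 0, 0.066]]
    - [[19.4, -19.2, 0.2], [0, 0, 0.066]]
    - [[19.4, -19.2, 0.2], [0, 0, 0.066]]
    - [[19.4, -19.2, 0.2], [0, 0, 0.066]]
    - [[19.4, -19.2, 0.2], [0, 0, 0.066]]
    - [[19.4, -19.2, 0.2], [0, 0, 0.066]]

```text
t: 5.12
tool_pos: [0.4998, -0.0211, 0.3246]
orientation: [-3.096, -0.53, 0.001]
force: [0.8, 0.2, 0.0]
opening: 0.0273
gripper_force: 50.0
```

>>> apply_moves:
  series:
    - [[0, 0, 0], [0, 0, 0]]
    - [[0, 0, 0], [0, 0, 0]]
    - [[0, 0, 0], [0, 0, 0]]

```text
t: 5.37
tool_pos: [0.4997, -0.0227, 0.3246]
orientation: [3.095, 0.537, -0.002]
force: [0.5, 0.1, -1.0]
opening: 0.0277
gripper_force: 50.0
```

Run:
```python
from h import *
s,c,p,d=wrist("w3");print(s['tool_pos'])
print(proj(c,[(.5027,-.0237,.068),(.5618,-.004,.068)]))
```

```text
[ 0.4997143  -0.02270466  0.32456199]
[[336.17163306 248.37401282]
 [338.7923766  137.35775486]]
```

View pics/w3.png

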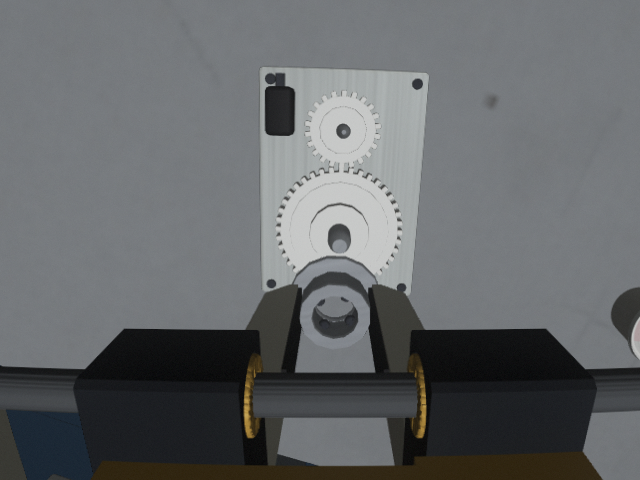

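Wrist view: thick shaft top at about (340,246), thin shaft top (343,131), held nut's sleeve top around (335,313). Measure nut and shafts in the same depth picture.

```bash
cat >> h.py <<'E'
def circ(P,lo,hi,cx,cy,r):
    m=(P[:,2]>lo)&(P[:,2]<hi)&(np.hypot(P[:,0]-cx,P[:,1]-cy)<r);q=P[m]
    (x,y),rr=cv2.minEnclosingCircle((q[:,:2]*1000).astype(np.float32))
    print(m.sum(),"mean",q.mean(0).round(4),"circ",round(x,2),round(y,2),"r",round(rr,2),"z",np.median(q[:,2]).round(4),q[:,2].max().round(4));return x,y
E
python3 - <<'E'
from h import *
s=robot.read_state();c=robot.calibration("wrist");z=np.load("w3.npz");d=z['d']
print(s['tool_pos'],s['orientation'])
P,u,v=pts(c,d,0,480,0,640)
circ(P,.065,.075,.502,-.024,.012)
circ(P,.065,.075,.561,-.004,.008)
m=(P[:,2]>.12)&(P[:,2]<.19)&(u>290)&(u<375)&(v>250)&(v<352)
q=P[m];print(np.histogram(q[:,2],14,(.12,.19)))
X=s['tool_pos']
m2=m&(u>305)&(u<365)
circ(P[m2],.15,.17,X[0],X[1],.017)
A=R.from_rotvec(s['orientation']).as_matrix();print("axis tip",X+A[:,2]*.17, A[:,2])
g=cv2.cvtColor(z['p'],6)
E
```

```text
[ 0.49969298 -0.02312111  0.3246933 ] [ 3.09548785e+00  5.35651061e-01 -1.29267594e-03]
220 mean [ 0.5053 -0.0249  0.0673] circ 504.98 -24.9 r 5.22 z 0.0674 0.0692
46 mean [ 0.5656 -0.0058  0.0667] circ 565.55 -5.71 r 2.1 z 0.0668 0.0684
(array([   0,    0,  195, 1611,  549,  916, 2452,  155,  152,  129,   59,
         46,   18,    0]), array([0.12 , 0.125, 0.13 , 0.135, 0.14 , 0.145, 0.15 , 0.155, 0.16 ,
       0.165, 0.17 , 0.175, 0.18 , 0.185, 0.19 ]))
1997 mean [ 0.5013 -0.0238  0.1515] circ 500.64 -23.55 r 14.62 z 0.1515 0.1535
axis tip [ 0.49955805 -0.02316192  0.15469336] [-7.93667989e-04 -2.40010382e-04 -9.99999656e-01]
```

>>> apply_moves:
  series:
    - [[1.8, 1.4, 10], [0, 0, 0]]
    - [[1.8, 1.3, 15], [0, 0, 0]]
    - [[0, 0, 15], [0, 0, 0]]
    - [[0, 0, 10], [0, 0, 0]]
    - [[0, 0, 0], [0, 0, 0]]
    - [[0, 0, 0], [0, 0, 0]]

```text
t: 5.92
tool_pos: [0.5038, -0.0244, 0.2743]
orientation: [-3.095, -0.533, 0.003]
force: [-0.2, -1.3, -0.6]
opening: 0.0274
gripper_force: 50.0
```

Run:
```python
from h import *
s,c,p,d=wrist("w4");print(s['tool_pos'])
P,u,v=pts(c,d,0,480,0,640)
m=(P[:,2]>.06)&(P[:,2]<.13)&(u>290)&(u<375)&(v>250)&(v<352)
X=s['tool_pos'];m2=m&(u>305)&(u<365)
circ(P[m2],.097,.12,X[0],X[1],.017)
a=circ(P,.065,.075,.565,-.006,.008)
circ(P,.046,.075,.505,-.025,.012)
circ(P,.04,.045,.505,-.025,.022)
```

```text
[ 0.50380579 -0.02438992  0.27425529]
2327 mean [ 0.5055 -0.0249  0.1006] circ 504.81 -25.02 r 14.71 z 0.1009 0.103
71 mean [ 0.5654 -0.0051  0.0669] circ 565.63 -4.94 r 2.36 z 0.0668 0.0687
2 mean [ 0.5113 -0.022   0.0465] circ 511.33 -22.01 r 1.27 z 0.0465 0.0468
1622 mean [ 0.5132 -0.0214  0.0415] circ 505.04 -24.44 r 18.88 z 0.0415 0.0446
```

View pics/w4.png

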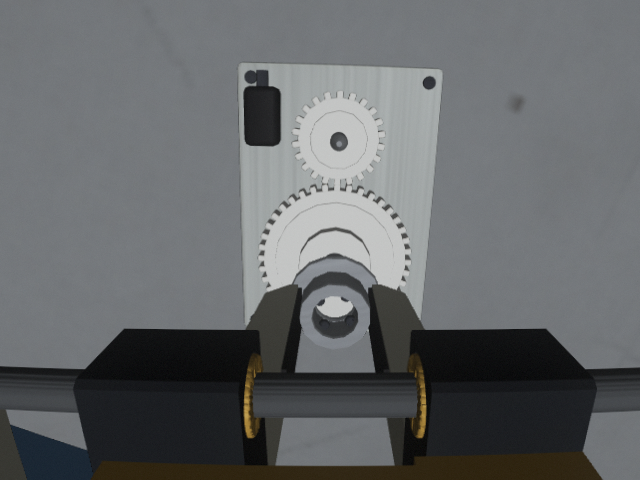

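Held nut is within 0.6 mm of the shaft axis (hub circle fit r 18.9 vs 19). Descend.

>>> apply_moves:
  series:
    - [[0.2, -0.4, 6], [0, 0, 0]]
    - [[0, 0, 6], [0, 0, 0]]
    - [[0, 0, 5], [0, 0, 0]]
    - [[0, 0, 5], [0, 0, 0]]
    - [[0, 0, 4], [0, 0, 0]]
    - [[0, 0, 4], [0, 0, 0]]

```text
t: 6.47
tool_pos: [0.5042, -0.0234, 0.2446]
orientation: [-3.096, -0.535, 0.001]
force: [0.3, 0.4, -0.4]
opening: 0.0276
gripper_force: 50.0
```

>>> apply_moves:
  series:
    - [[0, 0, 3], [0, 0, 0]]
    - [[0, 0, 3], [0, 0, 0]]
    - [[0, 0, 2], [0, 0, 0]]
    - [[0, 0, 0], [0, 0, 0]]

```text
t: 6.8
tool_pos: [0.5044, -0.0235, 0.2369]
orientation: [3.096, 0.535, 0.0]
force: [0.3, -1.0, -1.2]
opening: 0.028
gripper_force: 50.0
```

>>> apply_moves:
  series:
    - [[0, 0, 2], [0, 0, 0]]
    - [[0, 0, 2], [0, 0, 0]]
    - [[0, 0, 0], [0, 0, 0]]

```text
t: 7.05
tool_pos: [0.5046, -0.0234, 0.2332]
orientation: [3.096, 0.535, 0.001]
force: [0.7, -0.9, 0.9]
opening: 0.0274
gripper_force: 50.0
```

>>> apply_moves:
  series:
    - [[0, 0, 2], [0, 0, 0]]
    - [[0, 0, 1.5], [0, 0, 0]]
    - [[0, 0, 0], [0, 0, 0]]

```text
t: 7.3
tool_pos: [0.5045, -0.0234, 0.2296]
orientation: [3.096, 0.535, 0.001]
force: [1.6, -0.2, -0.9]
opening: 0.0278
gripper_force: 50.0
```

Run:
```python
from h import *
s,c,p,d=wrist("w5");print(s['tool_pos'],s['force'],s['wrist_torque'],s['gripper_force'])
P,u,v=pts(c,d,0,480,0,640)
m2=(u>305)&(u<365)&(v>250)&(v<352)
print(np.histogram(P[m2][:,2],20,(.03,.11)))
circ(P,.065,.075,.565,-.006,.008)
```

```text
[ 0.50453968 -0.02342775  0.22964181] [ 1.58157601 -0.19338746 -0.87887388] [-0.05915063 -0.32544834  0.00204164] 49.99972511082888
(array([ 217,   19,  819,  405,  290,  441, 2079,  236,  306,  472,    0,
          0,    0,    0,    0,    0,    0,    0,    0,    0]), array([0.03 , 0.034, 0.038, 0.042, 0.046, 0.05 , 0.054, 0.058, 0.062,
       0.066, 0.07 , 0.074, 0.078, 0.082, 0.086, 0.09 , 0.094, 0.098,
       0.102, 0.106, 0.11 ]))
128 mean [ 0.5655 -0.0051  0.0666] circ 565.3 -5.24 r 2.26 z 0.0666 0.0687
```

View pics/w5.png

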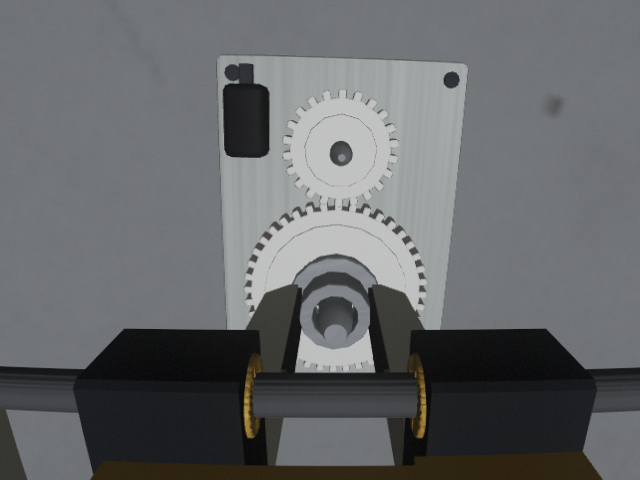

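The nut is on the thick shaft, with the shaft visible through its bore. Press on and watch the force while moving.

>>> apply_moves:
  series:
    - [[0, 0, 1], [0, 0, 0]]

```text
t: 7.43
tool_pos: [0.5046, -0.0234, 0.229]
orientation: [3.096, 0.535, 0.001]
force: [-0.7, 0.2, 5.3]
opening: 0.0276
gripper_force: 50.0
```

>>> apply_moves:
  series:
    - [[0, 0, 1], [0, 0, 0]]

```text
t: 7.52
tool_pos: [0.5046, -0.0234, 0.2282]
orientation: [3.096, 0.535, 0.001]
force: [-3.6, 1.2, 13.8]
opening: 0.0275
gripper_force: 50.0
```

```bash
cat >> h.py <<'E'
def heights(P,u,v,thick,thin):
    for n,(x,y),r0,r1 in(("large wheel rim",thick,.026,.036),("large hub/flange",thick,.016,.0195),("small rim",thin,.016,.021),("small hub",thin,.007,.013)):
        r=np.hypot(P[:,0]-x,P[:,1]-y);m=(r>r0)&(r<r1)&(P[:,2]<.06)&(v<300);print(n,m.sum(),np.median(P[m,2]).round(4))
E
python3 - <<'E'
from h import *
T=((.505,-.0247),(.5655,-.0053))
for n in("w3","w5"):
    z=np.load(n+".npz")
    c=robot.calibration("wrist")
    if n=="w5":
        pass
s,c,p,d=wrist("w6");print(s['tool_pos'],s['force'],s['wrist_torque'])
P,u,v=pts(c,d,0,480,0,640);heights(P,u,v,*T)
m2=(u>305)&(u<365)&(v>250)&(v<352)
q=P[m2&(P[:,2]>.045)&(P[:,2]<.06)];print(np.histogram(q[:,2],15,(.045,.06))[0])
E
```

```text
[ 0.50460832 -0.02341148  0.22819377] [-3.59282782  1.18904788 13.78208151] [0.24852986 0.64962198 0.02536688]
large wheel rim 5092 0.0277
large hub/flange 1285 0.0402
small rim 3403 0.0335
small hub 2635 0.0416
[ 65  57  77  96  99 125 112 105 214 699 875 200  60  55  53]
```

>>> apply_moves:
  series:
    - [[0, 0, 1], [0, 0, 0]]
    - [[0, 0, 0], [0, 0, 0]]

```text
t: 7.73
tool_pos: [0.5048, -0.0234, 0.2282]
orientation: [3.096, 0.535, 0.001]
force: [-5.5, 0.9, 16.7]
opening: 0.0279
gripper_force: 50.0
```

>>> apply_moves:
  series:
    - [[0, 0, 1], [0, 0, 0]]
    - [[0, 0, 0], [0, 0, 0]]

```text
t: 7.9
tool_pos: [0.5049, -0.0234, 0.228]
orientation: [3.096, 0.535, 0.001]
force: [-9.9, 2.8, 24.2]
opening: 0.0276
gripper_force: 50.0
```

>>> apply_moves:
  series:
    - [[0, 0, -1.5], [0, 0, 0]]
    - [[0, 0, 0], [0, 0, 0]]
    - [[0, 0, 0], [0, 0, 0]]
    - [[0, 0, 0], [0, 0, 0]]
    - [[0, 0, 0], [0, 0, 0]]
    - [[0, 0, 0], [0, 0, 0]]
    - [[0, 0, 0], [0, 0, 0]]
  claw: 0.75

```text
t: 8.48
tool_pos: [0.5041, -0.0234, 0.2267]
orientation: [-3.096, -0.535, 0.001]
force: [0.2, 0.2, 0.6]
opening: 0.0678
gripper_force: 0.0
```

>>> apply_moves:
  series:
    - [[0, 0, -15], [0, 0, 0]]
    - [[0, 0, -25], [0, 0, 0]]
    - [[0, 0, -35], [0, 0, 0]]
    - [[0, 0, -30], [0, 0, 0]]
    - [[0, 0, 0], [0, 0, 0]]
    - [[0, 0, 0], [0, 0, 0]]

```text
t: 8.98
tool_pos: [0.5052, -0.0236, 0.3346]
orientation: [3.094, 0.534, 0.007]
force: [-0.4, 0.8, -1.0]
opening: 0.0696
gripper_force: 0.0
```

Run:
```python
from h import *
T=((.505,-.0247),(.5655,-.0053))
s,c,p,d=wrist("w7");print(s['tool_pos'],s['force'],s['opening'])
P,u,v=pts(c,d,0,480,0,640);heights(P,u,v,*T)
circ(P,.052,.06,.505,-.0247,.017)
plan((.46,.311,.33),17,12)
```

```text
[ 0.50522315 -0.02358653  0.3345767 ] [-0.358927    0.80178245 -0.9829565 ] 0.06961367520581273
large wheel rim 3914 0.0281
large hub/flange 705 0.0404
small rim 1350 0.0335
small hub 994 0.0415
1083 mean [ 0.5068 -0.0236  0.0554] circ 505.73 -23.94 r 14.43 z 0.0554 0.0599
t 9.03 pos [ 0.5045 -0.0235  0.3326] row: [24.47, -19.07, 0.22] [0.0001, -0.0, -0.1271] x 12
```

Large nut is holding by itself (rim 0.028, nut top 0.0555). Now to the smaller nut.

Run:
```python
from h import *
plan((.460,.311,.33),17,16)
```

```text
t 9.03 pos [ 0.5045 -0.0235  0.3326] row: [18.58, -14.01, 0.16] [0.0001, -0.0, -0.0953] x 16
```

>>> apply_moves:
  series:
    - [[18.6, -14, 0.2], [0, 0, -0.0953]]
    - [[18.6, -14, 0.2], [0, 0, -0.0953]]
    - [[18.6, -14, 0.2], [0, 0, -0.0953]]
    - [[18.6, -14, 0.2], [0, 0, -0.0953]]
    - [[18.6, -14, 0.2], [0, 0, -0.0953]]
    - [[18.6, -14, 0.2], [0, 0, -0.0953]]
    - [[18.6, -14, 0.2], [0, 0, -0.0953]]
    - [[18.6, -14, 0.2], [0, 0, -0.0953]]

```text
t: 9.7
tool_pos: [0.5488, 0.1537, 0.328]
orientation: [-2.67, -1.653, 0.005]
force: [-0.9, 0.2, 0.5]
opening: 0.0696
gripper_force: 0.0
```

>>> apply_moves:
  series:
    - [[18.6, -14, 0.2], [0, 0, -0.0953]]
    - [[18.6, -14, 0.2], [0, 0, -0.0953]]
    - [[18.6, -14, 0.2], [0, 0, -0.0953]]
    - [[18.6, -14, 0.2], [0, 0, -0.0953]]
    - [[18.6, -14, 0.2], [0, 0, -0.0953]]
    - [[18.6, -14, 0.2], [0, 0, -0.0953]]
    - [[18.6, -14, 0.2], [0, 0, -0.0953]]
    - [[18.6, -14, 0.2], [0, 0, -0.0953]]
    - [[0, 0, 0], [0, 0, 0]]
    - [[0, 0, 0], [0, 0, 0]]
    - [[0, 0, 0], [0, 0, 0]]

```text
t: 10.62
tool_pos: [0.4601, 0.3108, 0.3275]
orientation: [-1.871, -2.523, 0.003]
force: [-1.2, -0.2, -0.4]
opening: 0.0695
gripper_force: 0.0
```

Run:
```python
from h import *
s,c,p,d=wrist("w8");print(s['tool_pos'],s['orientation'],s['opening'])
P,u,v=pts(c,d,0,480,0,640)
x,y=circ(P,.016,.024,.460,.311,.018)
circ(P,.003,.009,.460,.311,.018)
print(proj(c,[(x/1000,y/1000,.02)]))
plan((x/1000,y/1000,.194),17,8)
```

```text
[0.46006218 0.31081487 0.32754326] [-1.87093989 -2.52313469  0.00326659] 0.06951490547784014
489 mean [0.4614 0.312  0.0191] circ 461.62 311.65 r 10.48 z 0.0191 0.0212
480 mean [0.4602 0.316  0.0045] circ 461.52 311.7 r 14.75 z 0.0044 0.0089
[[338.04063298 227.65598151]]
t 10.67 pos [0.4604 0.3106 0.3279] row: [0.09, 0.2, 16.74] [-0.0002, 0.0001, -0.0003] x 8
```

View pics/w8.png

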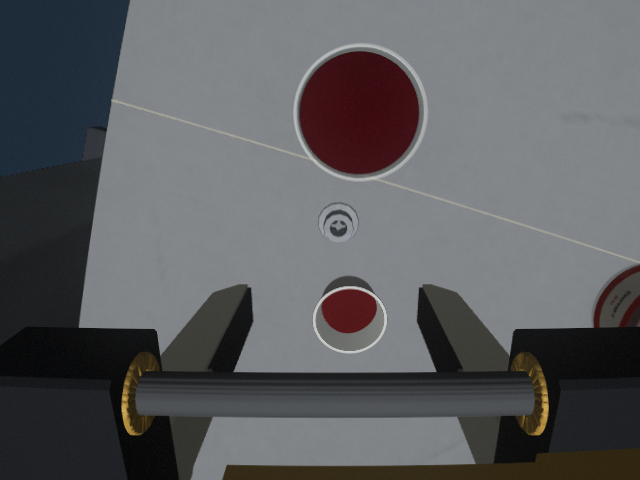

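Wrist view: smaller nut at (338,223), jam glass above, open cup below it; both stay clear of the finger line. Descend.

>>> apply_moves:
  series:
    - [[0.1, 0.2, 16.7], [0, 0, 0]]
    - [[0.1, 0.2, 16.7], [0, 0, 0]]
    - [[0.1, 0.2, 16.7], [0, 0, 0]]
    - [[0.1, 0.2, 16.7], [0, 0, 0]]
    - [[0.1, 0.2, 16.7], [0, 0, 0]]
    - [[0.1, 0.2, 16.7], [0, 0, 0]]
    - [[0.1, 0.2, 16.7], [0, 0, 0]]
    - [[0.1, 0.2, 16.7], [0, 0, 0]]
    - [[0, 0, 0], [0, 0, 0]]
    - [[0, 0, 0], [0, 0, 0]]

```text
t: 11.5
tool_pos: [0.4615, 0.3114, 0.1942]
orientation: [-1.871, -2.522, 0.004]
force: [0.2, -0.3, 1.0]
opening: 0.0698
gripper_force: 0.0
```

Run:
```python
from h import *
s,c,p,d=wrist("w9");print(s['tool_pos'])
P,u,v=pts(c,d,0,480,0,640)
x,y=circ(P,.016,.024,.4615,.3117,.016)
plan((x/1000,y/1000,.193),17,1)
```

```text
[0.46145715 0.31139056 0.1941826 ]
1533 mean [0.4615 0.3122 0.019 ] circ 461.45 311.6 r 10.63 z 0.0192 0.0213
t 11.55 pos [0.462  0.3119 0.1955] row: [-0.11, -0.6, 2.48] [-0.0005, 0.0002, -0.0023] x 1
```

>>> apply_moves:
  series:
    - [[0, 0, 1.7], [0, 0, 0]]
    - [[0, 0, 0], [0, 0, 0]]

```text
t: 11.72
tool_pos: [0.4622, 0.3125, 0.1948]
orientation: [1.87, 2.523, 0.003]
force: [0.3, -0.2, 0.7]
opening: 0.0695
gripper_force: 0.0
```

>>> apply_moves:
  series:
    - [[0, 0, 0], [0, 0, 0]]
    - [[0, 0, 0], [0, 0, 0]]
    - [[0, 0, 0], [0, 0, 0]]
    - [[0, 0, 0], [0, 0, 0]]
    - [[0, 0, 0], [0, 0, 0]]
    - [[0, 0, 0], [0, 0, 0]]
    - [[0, 0, 0], [0, 0, 0]]
    - [[0, 0, 0], [0, 0, 0]]
    - [[0, 0, 0], [0, 0, 0]]
    - [[0, 0, 0], [0, 0, 0]]
    - [[0, 0, 0], [0, 0, 0]]
    - [[0, 0, 0], [0, 0, 0]]
  claw: 0.12

```text
t: 12.72
tool_pos: [0.4615, 0.3125, 0.1936]
orientation: [-1.87, -2.525, 0.0]
force: [-0.1, 0.4, 0.8]
opening: 0.0193
gripper_force: 50.0
```

>>> apply_moves:
  series:
    - [[0, 0, -20], [0, 0, 0]]
    - [[0, 0, -30], [0, 0, 0]]
    - [[0, 0, -30], [0, 0, 0]]
    - [[0, 0, -30], [0, 0, 0]]
    - [[0, 0, -25], [0, 0, 0]]
    - [[0, 0, 0], [0, 0, 0]]
    - [[0, 0, 0], [0, 0, 0]]

```text
t: 13.3
tool_pos: [0.4621, 0.3128, 0.3307]
orientation: [1.869, 2.523, 0.006]
force: [1.2, -0.6, -1.7]
opening: 0.0194
gripper_force: 50.0
```

Run:
```python
from h import *
plan((.5645,-.005,.328),-71,16)
```

```text
t 13.3 pos [0.4621 0.3128 0.3307] row: [-17.1, 15.47, 0.19] [0.0002, -0.0002, 0.0959] x 16
```

>>> apply_moves:
  series:
    - [[-17.1, 15.5, 0.2], [0, 0, 0.096]]
    - [[-17.1, 15.5, 0.2], [0, 0, 0.096]]
    - [[-17.1, 15.5, 0.2], [0, 0, 0.096]]
    - [[-17.1, 15.5, 0.2], [0, 0, 0.096]]
    - [[-17.1, 15.5, 0.2], [0, 0, 0.096]]
    - [[-17.1, 15.5, 0.2], [0, 0, 0.096]]
    - [[-17.1, 15.5, 0.2], [0, 0, 0.096]]
    - [[-17.1, 15.5, 0.2], [0, 0, 0.096]]

```text
t: 13.97
tool_pos: [0.577, 0.1731, 0.3245]
orientation: [-2.682, -1.634, 0.005]
force: [-0.2, 0.3, -1.1]
opening: 0.0194
gripper_force: 50.0
```

>>> apply_moves:
  series:
    - [[-17.1, 15.5, 0.2], [0, 0, 0.096]]
    - [[-17.1, 15.5, 0.2], [0, 0, 0.096]]
    - [[-17.1, 15.5, 0.2], [0, 0, 0.096]]
    - [[-17.1, 15.5, 0.2], [0, 0, 0.096]]
    - [[-17.1, 15.5, 0.2], [0, 0, 0.096]]
    - [[-17.1, 15.5, 0.2], [0, 0, 0.096]]
    - [[-17.1, 15.5, 0.2], [0, 0, 0.096]]
    - [[-17.1, 15.5, 0.2], [0, 0, 0.096]]
    - [[0, 0, 0], [0, 0, 0]]
    - [[0, 0, 0], [0, 0, 0]]
    - [[0, 0, 0], [0, 0, 0]]

```text
t: 14.88
tool_pos: [0.5639, -0.0053, 0.3241]
orientation: [-3.097, -0.519, 0.003]
force: [0.5, 0.9, -0.1]
opening: 0.0194
gripper_force: 50.0
```

```bash
cat >> h.py <<'E'
def nutvs(name,shaft):
    s,c,p,d=wrist(name);P,u,v=pts(c,d,0,480,0,640);X=s['tool_pos'];print(X,s['orientation'])
    m=(u>305)&(u<365)&(v>250)&(v<352)
    a=circ(P[m],X[2]-.178,X[2]-.168,X[0],X[1],.0135)
    circ(P[v<295],.065,.072,*shaft,.008);circ(P,.0395,.0445,*shaft,.018)
    A=R.from_rotvec(s['orientation']).as_matrix()
    return s,c,P,u,v,a,A
E
python3 - <<'E'
from h import *
nutvs("w10",(.5655,-.0053))
E
```

```text
[ 0.56388257 -0.00525459  0.32409206] [-3.09748992e+00 -5.19031914e-01  2.74526428e-03]
1709 mean [ 0.5649 -0.0056  0.1497] circ 563.95 -5.3 r 13.44 z 0.1497 0.1561
39 mean [ 0.566  -0.0048  0.0667] circ 565.67 -4.82 r 2.09 z 0.0668 0.0684
1220 mean [ 0.5667 -0.0048  0.0415] circ 565.79 -5.1 r 13.97 z 0.0415 0.0441
```

View pics/w10.png

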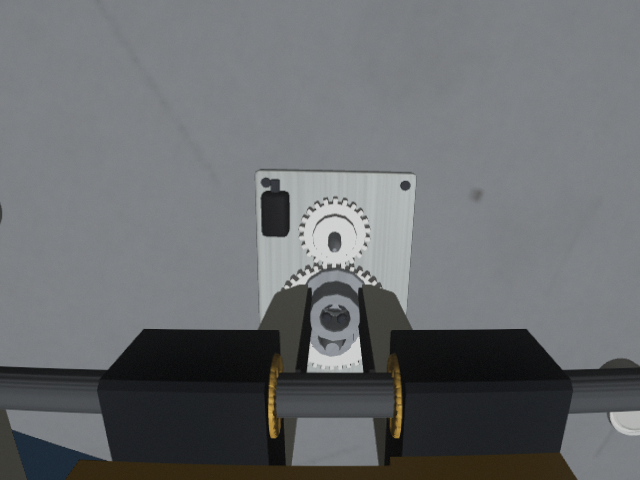

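Wrist view: thin shaft top at (334,236), held nut's sleeve top about (335,317), large nut seated behind. Cleaner fit of the held nut:

Run:
```python
from h import *
s=robot.read_state();c=robot.calibration("wrist");z=np.load("w10.npz");P,u,v=pts(c,z['d'],0,480,0,640)
e=at_z(c,(335,317),.1497);print(e)
m=(u>311)&(u<360)&(v>288)&(v<345)&(P[:,2]>.1475)&(P[:,2]<.152)&(np.hypot(u-335,v-317)<27)
q=P[m][:,:2]*1000
def lim(a): a=np.array(a);return q@a
A=R.from_rotvec(s['orientation']).as_matrix();ax,ay=A[:2,0],A[:2,1]
print("circ",cv2.minEnclosingCircle(q.astype(np.float32)))
for a in(ax,ay): l=q@a;print("extent",l.min().round(2),l.max().round(2),"mid",((l.min()+l.max())/2).round(2),"shaft",(np.array([565.75,-5.0])@a).round(2))
```

```text
[ 0.56432408 -0.00588488  0.1497    ]
circ ((564.5886840820312, -6.160518169403076), 10.80111026763916)
extent 521.34 542.08 mid 531.71 shaft 533.11
extent 180.7 199.42 mid 190.06 shaft 189.44
```

>>> apply_moves:
  series:
    - [[1.4, -0.6, 10], [0, 0, 0]]
    - [[0, 0, 15], [0, 0, 0]]
    - [[0, 0, 15], [0, 0, 0]]
    - [[0, 0, 10], [0, 0, 0]]
    - [[0, 0, 0], [0, 0, 0]]
    - [[0, 0, 0], [0, 0, 0]]

```text
t: 15.43
tool_pos: [0.565, -0.004, 0.2744]
orientation: [-3.098, -0.519, 0.003]
force: [0.1, -0.3, 0.1]
opening: 0.0192
gripper_force: 50.0
```

Run:
```python
from h import *
s,c,p,d=wrist("w11");P,u,v=pts(c,d,0,480,0,640);print(s['tool_pos'])
zt=s['tool_pos'][2]-.1744
m=(np.hypot(u-335,v-317)<27)&(abs(P[:,2]-zt)<.003)
q=P[m][:,:2]*1000;A=R.from_rotvec(s['orientation']).as_matrix()
h=(P[:,2]>.0395)&(P[:,2]<.0445)&(np.hypot(P[:,0]-.5657,P[:,1]+.005)<.016)&(v<300);g=P[h][:,:2]*1000
print(np.median(P[m][:,2]),cv2.minEnclosingCircle(q.astype(np.float32)),cv2.minEnclosingCircle(g.astype(np.float32)))
for a in(A[:2,0],A[:2,1]): l=q@a;k=g@a;print("nut",l.min().round(2),l.max().round(2),((l.min()+l.max())/2).round(2),"hub",k.min().round(2),k.max().round(2),((k.max()+k.min())/2).round(2))
```

```text
[ 0.56500548 -0.00395038  0.2743666 ]
0.09995218121670588 ((565.1087036132812, -4.998188495635986), 10.904476165771484) ((565.9225463867188, -5.021575927734375), 13.9315767288208)
nut 522.33 543.52 532.92 hub 527.07 547.23 537.15
nut 178.85 198.44 188.64 hub 175.3 203.0 189.15
```

>>> apply_moves:
  series:
    - [[0.3, 0.4, 6], [0, 0, 0]]
    - [[0, 0, 6], [0, 0, 0]]
    - [[0, 0, 5], [0, 0, 0]]
    - [[0, 0, 5], [0, 0, 0]]
    - [[0, 0, 4], [0, 0, 0]]
    - [[0, 0, 4], [0, 0, 0]]
    - [[0, 0, 3], [0, 0, 0]]
    - [[0, 0, 3], [0, 0, 0]]
    - [[0, 0, 0], [0, 0, 0]]

```text
t: 16.23
tool_pos: [0.5656, -0.0048, 0.2391]
orientation: [-3.099, -0.517, 0.001]
force: [-0.2, 0.7, -1.0]
opening: 0.0194
gripper_force: 50.0
```

>>> apply_moves:
  series:
    - [[0, 0, 2], [0, 0, 0]]
    - [[0, 0, 2], [0, 0, 0]]
    - [[0, 0, 2], [0, 0, 0]]
    - [[0, 0, 1.5], [0, 0, 0]]

```text
t: 16.57
tool_pos: [0.5661, -0.0049, 0.2325]
orientation: [3.098, 0.517, 0.002]
force: [-1.4, 0.0, 6.0]
opening: 0.0194
gripper_force: 50.0
```

>>> apply_moves:
  series:
    - [[0, 0, 1], [0, 0, 0]]
    - [[0, 0, 1], [0, 0, 0]]
    - [[0, 0, 0], [0, 0, 0]]

```text
t: 16.82
tool_pos: [0.566, -0.0049, 0.23]
orientation: [3.098, 0.517, 0.002]
force: [1.0, -0.1, 0.6]
opening: 0.0192
gripper_force: 50.0
```

>>> apply_moves:
  series:
    - [[0, 0, 1], [0, 0, 0]]
    - [[0, 0, 1], [0, 0, 0]]
    - [[0, 0, 0], [0, 0, 0]]

```text
t: 17.07
tool_pos: [0.5662, -0.0049, 0.2294]
orientation: [3.098, 0.517, 0.002]
force: [-3.6, -0.6, 12.5]
opening: 0.0194
gripper_force: 50.0
```

>>> apply_moves:
  series:
    - [[0, 0, 1], [0, 0, 0]]
    - [[0, 0, 0], [0, 0, 0]]

```text
t: 17.23
tool_pos: [0.5663, -0.0049, 0.2292]
orientation: [3.098, 0.517, 0.002]
force: [-8.2, 0.4, 21.0]
opening: 0.0195
gripper_force: 50.0
```

>>> apply_moves:
  series:
    - [[0, 0, 1], [0, 0, 0]]
    - [[0, 0, 0], [0, 0, 0]]

```text
t: 17.4
tool_pos: [0.5664, -0.0049, 0.2291]
orientation: [3.098, 0.517, 0.002]
force: [-12.1, 0.5, 27.2]
opening: 0.0195
gripper_force: 50.0
```

Stiff stop with the force rising: seated. Relax, release, lift and verify.

>>> apply_moves:
  series:
    - [[0, 0, -2], [0, 0, 0]]
    - [[0, 0, 0], [0, 0, 0]]
    - [[0, 0, 0], [0, 0, 0]]
    - [[0, 0, 0], [0, 0, 0]]
    - [[0, 0, 0], [0, 0, 0]]
    - [[0, 0, 0], [0, 0, 0]]
    - [[0, 0, 0], [0, 0, 0]]
  claw: 0.6

```text
t: 17.98
tool_pos: [0.5656, -0.0048, 0.2275]
orientation: [-3.099, -0.517, 0.001]
force: [0.3, -0.4, -0.3]
opening: 0.0553
gripper_force: 0.0
```

>>> apply_moves:
  series:
    - [[0, 0, -15], [0, 0, 0]]
    - [[0, 0, -25], [0, 0, 0]]
    - [[0, 0, -35], [0, 0, 0]]
    - [[-20, 0, -30], [0, 0, 0]]
    - [[-25, 0, 0], [0, 0, 0]]
    - [[-25, 0, 0], [0, 0, 0]]
    - [[0, 0, 0], [0, 0, 0]]
    - [[0, 0, 0], [0, 0, 0]]
    - [[0, 0, 0], [0, 0, 0]]

```text
t: 18.73
tool_pos: [0.4998, -0.0275, 0.3331]
orientation: [3.099, 0.517, 0.001]
force: [0.4, 0.1, 0.0]
opening: 0.0561
gripper_force: 0.0
```

Run:
```python
from h import *
T=((.5053,-.0245),(.5657,-.005))
s,c,p,d=wrist("w12");print(s['t'],s['tool_pos'],s['force'],s['opening'])
P,u,v=pts(c,d,0,480,0,640);heights(P,u,v,*T)
circ(P,.052,.06,*T[0],.017);circ(P,.052,.06,*T[1],.013)
r=lambda x,y:np.hypot(P[:,0]-x,P[:,1]-y)
for (x,y),a,b in((T[0],.016,.0195),(T[1],.012,.0145)):
    m=(r(x,y)>a)&(r(x,y)<b)&(P[:,2]<.05);print("flange top",np.median(P[m,2]),"(.041)")
p2,d2=robot.read_camera("top");a=np.load("top_p.npy")
df=cv2.absdiff(p2,a).max(2)>40
for n,(r0,r1,c0,c1) in dict(cup908=(247,278,424,456),beaker=(276,305,476,513),cup417=(258,284,205,232),jam=(266,304,142,180),cup263=(136,164,360,388)).items():print(n,df[r0:r1,c0:c1].sum())
```

```text
18.7333 [ 0.49981449 -0.02751121  0.33309743] [0.40724447 0.05770518 0.04068033] 0.05608080255729212
large wheel rim 4046 0.0281
large hub/flange 792 0.0403
small rim 1314 0.028
small hub 967 0.0548
1116 mean [ 0.5067 -0.0237  0.0553] circ 505.54 -23.98 r 14.56 z 0.0553 0.06
752 mean [ 0.5662 -0.0059  0.0559] circ 566.19 -5.93 r 10.47 z 0.0559 0.0598
flange top 0.040327616043721606 (.041)
flange top 0.0408471002837682 (.041)
cup908 0
beaker 0
cup417 0
jam 0
cup263 0
```

Run:
```python
from h import *
T=((.5053,-.0245),(.5657,-.005))
c=robot.calibration("wrist");P,u,v=pts(c,np.load("w12.npz")['d'],0,480,0,640)
r=[np.hypot(P[:,0]-x,P[:,1]-y) for x,y in T]
al=(P[:,:2]-T[1])@np.array([.951,.309]);ac=(P[:,:2]-T[1])@np.array([-.309,.951])
b=(abs(P[:,2]-.0135)<.004)&(r[0]>.046)&(r[1]>.028)&(abs(ac)<.045)&(al<.03)&(al>-.06)&(v<300)
print("plate",b.sum(),P[b,2].mean())
for k,a,bb in((0,.024,.036),(1,.017,.021)):
    m=(r[k]>a)&(r[k]<bb)&(P[:,2]>.02)&(P[:,2]<.035)&(v<300);print("rim",m.sum(),P[m,2].mean(),P[m,2].std())
b=(abs(P[:,2])<.006)&(v<200);print("bench",P[b,2].mean())
```

```text
plate 5438 0.013354265122852387
rim 4694 0.027928804727627318 0.0007821235179303705
rim 1065 0.027874599580637493 0.0007633707222316838
bench -0.0007157865668797671
```

```bash
python3 -c "
from plant import robot
print(robot.close_job())"
```

```text
the job is handed in; nothing more can be done
None
```

I pressed both push nuts home and handed the job in at about 19 s of the 56 s; each nut stopped hard on its seat, both wheels stayed down after release, and the top-camera check showed no change around the cups, beaker and glass.

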